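# Clear the lidded pot from under the funnel into the wooden carrier

## Task

Clear the lidded pot away: lift it off the tripod and out from under the glass funnel without bumping the funnel stand, set it down upright and squarely on the round cork mat and let go of it there. Then take a fresh hold and put it into the empty bay of the wooden carrier, flat on the floor of the bay, with its side handle tucked in, pointing straight at the carrier's upright board, and leave it there. Keep the pot upright, set it down gently both times, and leave the bottles, beaker, tube rack and dish standing where they are.

Things in the scene. Friction and masses are not known exactly. Their poses are not given: they have to be found in the camera images.
- pot: Closed metal pot, one rigid piece (lid fixed), 0.3 to 0.55 kg: body 96 mm diameter, lid 100 mm, lid top at 90 mm (too wide for the gripper). Black D side handle on its +x side, black bar over the lid along x. Origin under its centre, z up. It starts on the tripod under the funnel, its side handle pointing away from the funnel stand's rod, roughly towards the robot's side.
- pot_handle (a point): Point in the side handle's top arm, 75 mm from the pot's axis along +x, 66 mm above the underside. The arm is 14 mm wide (y), 60 to 72 mm above the underside, from the wall out to 92 mm from the axis; a leg 80 to 92 mm from the axis runs down to a lower arm at 20 to 30 mm. Axes as the pot's.
- pot_bar (a point): Centre of the bar over the lid, on the pot's axis, 118 mm above its underside. The bar is 76 mm long (pot x), 13 mm wide (y), 12 mm high, 22 mm clear of the lid, on two posts 62 mm apart. Axes as the pot's.
- tripod: Dark steel tripod, fixed, origin on the bench under its centre. The pot stands on its flat top, 90 mm high. Three lugs 56 mm from the axis stand 8 mm above the top round the pot's foot: lift the pot over 10 mm before moving it sideways. Feet within 66 mm of the axis.
- retort: Fixed funnel stand. Origin on the bench under the funnel's axis, which is also the tripod's axis. A 12 mm rod, 360 mm high, stands 120 mm from that axis on the +x side, on a foot 70 x 100 mm; a clamp arm at 286 mm height runs from it to the funnel. Its +x points roughly away from the robot.
- funnel (a point): Lower end of the glass funnel's stem, 248 mm above the bench, on the tripod's axis, 34 mm above the pot's lid bar at the start. Stem 12 to 16 mm wide up to 262 mm, then a cone widening to 92 mm across (with its ring) at 282 to 301 mm.
- mat: Round cork mat, fixed, 170 mm diameter, 8 mm thick, origin under its centre on the bench (top at 8 mm).
- carrier: Light wooden carrier box, fixed, 262 mm long (x), 148 mm wide (y), walls 55 mm high and 8 mm thick, floor 8 mm thick. Origin under its centre. An upright board at x = 44 to 58 mm over the full width is 150 mm high. On its -x side is the empty bay, on its +x side a narrow bay with two bottles.
- bay (a point): Centre of the floor of the empty bay, 8 mm above the bench; axes as the carrier's, +x points to the upright board. The bay is 167 mm long (x, end wall to board), 132 mm wide (y). The pot with handle is 142 mm long: with the handle towards the board its axis belongs about 21 mm on the -x side of this point.
- bottle_a: Amber bottle 48 mm diameter, 115 mm high, loose, in the carrier's narrow bay, at carrier x = 90, y = -33 mm; origin under its centre.
- bottle_b: The same at carrier x = 90, y = 33 mm.
- beaker: Loose glass beaker, 68 mm diameter, 90 mm high, beyond the mat; origin under its centre.
- rack: Loose wooden rack, 140 mm long (y), 56 mm (x), 70 mm high, with glass tubes up to 112 mm, beyond the mat; origin under its centre.
- dish: Loose low white porcelain dish, 76 mm diameter, 22 mm high, between robot and mat; origin under its centre.

How it is judged:
On the way:
1. the pot stands upright on the cork mat (its axis within 40 mm of the mat's centre), let go and at rest (horizontal distance between pot and mat below 0.04 m and height (world z) of pot between 0.003 and 0.013 m and angle between pot's own z axis and vertical below 0.06 rad and linear speed of pot below 0.02 m/s and contact force between the fingers and pot below 0.3 N), for 0.2 s.
At the end, for the whole second after the job is handed in: The pot stands upright (within 0.06 rad), at rest and let go, on the floor of the carrier's empty bay (underside within 6 mm of the floor), its side handle pointing at the upright board within 0.35 rad (20 degrees) (z of pot in the frame of carrier between 0.002 and 0.014 m and x of pot in the frame of carrier above -0.13 m and x of pot_handle in the frame of carrier between -0.005 and 0.044 m and y of pot in the frame of carrier between -0.066 and 0.066 m and angle between the x axis of pot and the x axis of carrier, either way round below 0.35 rad and angle between pot's own z axis and vertical below 0.06 rad and linear speed of pot below 0.02 m/s and contact force between the fingers and pot below 0.3 N); the robot touches nothing.
It fails at once if the funnel stand is bumped (more than 3 N) by the pot or the robot (contact force between retort and anything else above 3 N).
It fails at once if the pot is tipped more than 0.45 rad (26 degrees) (angle between pot's own z axis and vertical above 0.45 rad).
It fails at once if the pot is dropped or banged down on the mat or in the carrier (still faster than 0.25 m/s within 12 mm of the surface) ((horizontal distance between pot and mat below 0.085 m and height (world z) of pot below 0.02 m and linear speed of pot above 0.25 m/s) or (horizontal distance between pot and bay below 0.085 m and height (world z) of pot below 0.02 m and linear speed of pot above 0.25 m/s)).
It fails at once if a bottle, the beaker, the tube rack or the dish is moved more than 25 mm or tipped over (distance of any of beaker, rack, dish, bottle_a, bottle_b from where it was at the start of the episode above 0.025 m or angle between any of beaker, rack, dish, bottle_a, bottle_b's own z axis and vertical above 0.4 rad).
It also fails if it takes over 64 s, if anything falls off the work surface, if the arm or the gripper's body presses on something with over 40 N, if the wrist force passes 120 N, or if a joint passes its speed limit or range.

## Robot

A 6-joint arm with a two-finger parallel gripper is mounted at the origin on the work surface. World frame = base frame: x ahead of the robot, y to its left, z up, the work surface at z = 0. Lengths are in m, angles in rad, forces in N, time in s.
With the tool pointing down it reaches from about 0.3 to 0.775 m from the base axis. Payload 14.6 kg.
Tool frame: the origin (TCP) lies at the very end of the fingers, on their centre line; the grasp point (between the pads) lies 19 mm behind it (arm.hold_point_z is the distance from the TCP to the grasp point, in m); z points along the fingers, y is the line along which they close (so a half turn about z gives the same grasp; the last joint's range is limited). The gripper opens to 85 mm and grips with 20 to 120 N. Pads are 22 mm wide; open, the fingers measure 114 mm over their backs; the gripper's body (76 mm by 85 mm) begins 54 mm behind the grasp point. The pads swing forward as they close: fully open they stand 13 mm farther back than shut.
Start: joints at [1.269, 0.3, 1.521, -0, 1.321, -0.067], TCP at [0.128, 0.535, 0.231] pointing down, gripper open.
Joint ranges: [-3.03, 3.03], [-0.79, 2.21], [0.23, 2.52], [-1.04, 4.18], [0, 3.07], [-2.55, 2.55]. Speed limits (rad/s): [2.22, 2.22, 2.57, 3.14, 3.14, 3.14].

## Interface

Orientations are given as a rotation vector (axis times angle).
In Python, from cell import arm gives the robot as it stands. The module is installed in compiled form; this text tells all that it offers.
- The arm moves only by the tool play_rows, never from a script. Its argument "series" is a list of rows, each a list of 2 entries, a list of its own where there are three numbers: the shift along the world's x, y, z in units of 25 mm (1.0 is 25 mm), then the turn, a rotation vector about the world's x, y, z in rad. A call has 1 to 12 rows; each row shifts and turns the commanded pose from where the row before left it; what a row does not reach is not made up. A row lasts 1/10 s, in which the tool goes at most 50 mm and 8.59 degrees, less where a joint would pass 70% of its speed; a pose out of reach is approached as far as the arm can. A call is refused whole if a number of a shift passes 1 or a number of a turn 0.15, either way. A call with a gripper value outside its range is refused whole. "grip" is the finger opening in mm, from 0 to 85.4, set as the call begins (left out, the last holds). The fingers move at their own pace and stop on an object; "newtons" is the grip in N (left out, the last holds). Time passes only in rows, so rows that do not move let the fingers close. It gives the time, the measured TCP pose, the force, the opening and the grip force at its end, in the units of the state.
- arm.sense(): the state, without advancing time (a new reading comes with each control period).
- arm.grab_frame(name): name is "scene" or "top" or "wrist"; returns a dict with "img" (480x640x3 uint8, red, green, blue), "range_z" (480x640 float32, m along the optical axis (not along the pixel's ray), 0 where there is no reading), "fx", "fy", "cx", "cy" (pixels), "eye" and "attitude" of the camera in the world; the wrist camera has in their place "tool_from_camera" (4x4, takes a point from camera to tool coordinates, whose origin is the TCP and whose axes are the flange's). Camera axes: x right, y down, z forward; pixel columns grow to the right and rows downward; lengths in m; the calibration is good to about 2 mm. A picture is of the moment at which its call begins: read the wrist's pose just before it.
- arm.close_job(): hands the job in; it is judged then, once.
The state is a dict: "t": time; "joint_pos": joint angles; "joint_velocities": joint speeds; "joint_efforts": joint torques, N m; "ee_pos": TCP position; "orientation": TCP orientation; "ft_force": force on the tool from outside, world axes, zero at the start; "wrist_torque": the same for the moment, N m; "gripper_width": finger opening in m; "grasp_force": force on a finger pad.
Only numpy, scipy, OpenCV 4.12 (cv2) and the standard library are available. Lean on these libraries where they do the work, as an engineer would, in place of code of your own. Each camera call takes 0.05 s, during which the arm holds its last target. There are 200 camera calls.

## Working session

There is one attempt and no reset: what is moved stays moved. The work goes in short steps, Python scripts to look and compute and a tool call to move; the robot and the scene stay as the last step left them, time stands still between calls to the robot, and variables do not carry over. Pictures are saved under pics/ and viewed, at most 10 in all, crops included, and the job is handed in when it is done.

Besides the shell and the picture viewer there is one more tool, called after "Emit:" by a JSON object that holds its "api" and its "payload". play_rows: Moves the arm, as the interface text tells. Its arguments: {"type":"object","properties":{"series":{"type":"array","items":{"type":"array"}},"grip":{"type":"number"},"newtons":{"type":"number"}},"required":["series"]}

```bash
mkdir -p pics; cat > h.py <<'E'
from cell import arm
import numpy as np, cv2
from scipy.spatial.transform import Rotation as R
def rot(a):
    a=np.array(a,float)
    if a.shape==(3,3): return a
    return (R.from_quat(a) if a.size==4 else R.from_rotvec(a)).as_matrix()
def cloud(f):
    z=f["range_z"]; v,u=np.mgrid[:480,:640]
    p=np.stack([(u-f["cx"])/f["fx"]*z,(v-f["cy"])/f["fy"]*z,z],-1)
    P=p@rot(f["attitude"]).T+np.array(f["eye"]); P[z<=0]=np.nan
    return P
E
python3 - <<'E'
from h import *
s=arm.sense(); print(s)
for n in("top","scene"):
    f=arm.grab_frame(n); print(n,f["eye"],f["attitude"],f["fx"])
    cv2.imwrite(f"pics/{n}.png",f["img"][:,:,::-1]); np.savez(n,**f)
E
```

```text
{'t': 0.0, 'joint_pos': array([ 1.26942042e+00,  3.00493941e-01,  1.52163135e+00,  1.89694549e-05,
        1.32069382e+00, -6.66064634e-02]), 'joint_velocities': array([ 0.00110583, -0.00080234, -0.00192996,  0.00170689, -0.00041047,
       -0.00055287]), 'joint_efforts': array([ 4.47506079e-05, -5.43495262e+01, -3.61812973e+01, -2.50150561e-05,
        3.83946914e-03, -3.36691016e-05]), 'ee_pos': array([0.12786754, 0.53467162, 0.23068752]), 'orientation': array([-3.67907542e-01, -3.11973101e+00,  1.88857241e-03]), 'ft_force': array([ 0.31826896,  0.81255496, -0.82783317]), 'wrist_torque': array([ 0.02353248, -0.03744887,  0.01595786]), 'grasp_force': 0.0, 'gripper_width': 0.08557185493488058}
top [0.28886757 0.04390669 1.40005097] [-2.03060974  2.19409186 -0.24145627] 551.1563083723954
scene [ 0.97890114 -0.68369534  1.0683516 ] [-2.32684276 -0.6104459   0.26516009] 610.3223762628322
```

View pics/top.png

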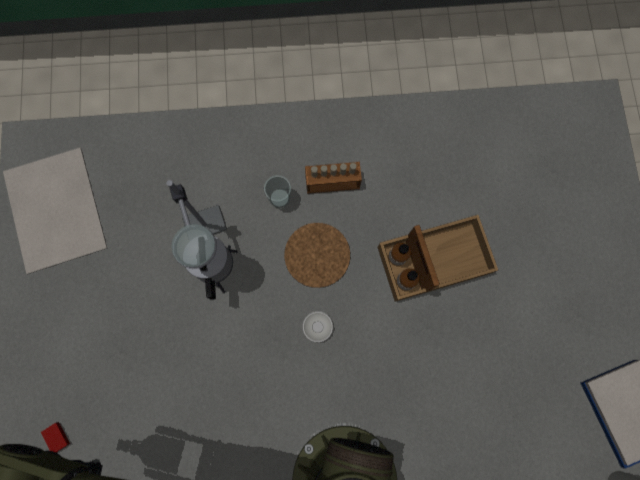

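View pics/scene.png

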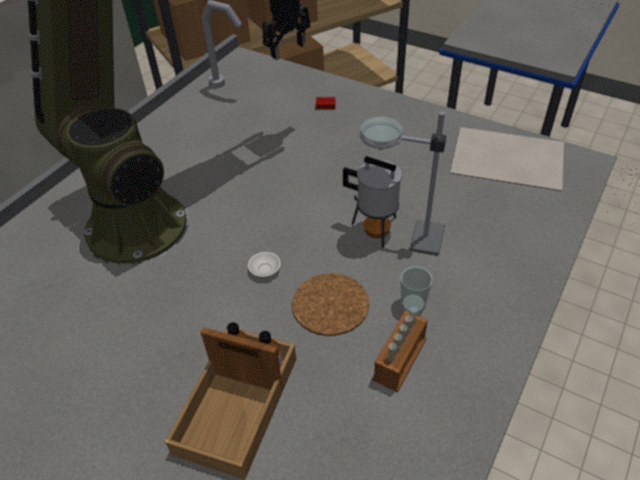

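The top view shows the funnel and pot near (200,250), handle at (210,288), mat (317,255), dish (318,327), beaker (279,192), rack (333,178). The carrier runs from (390,270) to (485,245), with its board at (424,260) and the empty bay on the right. The scene view shows the pot handle at (350,178) and the bar at (380,163).

```bash
cat > m.py <<'E'
from h import *
T=dict(np.load("top.npz")); S=dict(np.load("scene.npz"))
PT=cloud(T); PS=cloud(S)
def ray(f,u,v,z):
    d=rot(f["attitude"])@np.array([(u-f["cx"])/f["fx"],(v-f["cy"])/f["fy"],1]); e=np.array(f["eye"]); return e+d*(z-e[2])/d[2]
def circ(P):
    A=np.c_[2*P[:,:2],np.ones(len(P))]; s=np.linalg.lstsq(A,(P[:,:2]**2).sum(1),rcond=None)[0]; return s[:2],np.sqrt(s[2]+s[0]**2+s[1]**2)
def box(P,x0,x1,y0,y1,z0,z1):
    return (P[...,0]>x0)&(P[...,0]<x1)&(P[...,1]>y0)&(P[...,1]<y1)&(P[...,2]>z0)&(P[...,2]<z1)
hsv=cv2.cvtColor(T["img"],cv2.COLOR_RGB2HSV)
# mat
m=((hsv[...,1]>90)).astype(np.uint8); n,l,st,c=cv2.connectedComponentsWithStats(m)
k=l[255,317]; cs,_=cv2.findContours((l==k).astype(np.uint8),cv2.RETR_EXTERNAL,cv2.CHAIN_APPROX_NONE)
P=np.array([ray(T,u,v,.008) for u,v in cs[0][:,0]]); print("mat",circ(P))
# carrier walls top: z 0.05-0.058
for nm,C in(("top",PT),("scn",PS)):
    q=box(C,.2,.7,-.5,-.05,.049,.059); r=cv2.minAreaRect((C[q][:,:2]*1000).astype(np.float32)); print("carrier",nm,q.sum(),r)
    q=box(C,.2,.7,-.5,-.05,.125,.156); r=cv2.minAreaRect((C[q][:,:2]*1000).astype(np.float32)); print("board",nm,q.sum(),r)
    q=box(C,.2,.75,.2,.6,.19,.222); r=cv2.minAreaRect((C[q][:,:2]*1000).astype(np.float32)) if q.sum() else 0; print("bar",nm,q.sum(),r, np.median(C[q][:,2]) if q.sum() else 0)
    q=box(C,.2,.75,.15,.6,.172,.184); print("lid",nm,q.sum(),circ(C[q]) if q.sum() else 0, C[q].mean(0) if q.sum() else 0)
    q=box(C,.2,.75,.15,.6,.265,.32); print("funnel/clamp",nm,q.sum(),C[q].mean(0) if q.sum() else 0)
    q=box(C,.2,.75,.15,.6,.10,.166); print("body",nm,q.sum(),C[q].min(0),C[q].max(0))
    q=box(C,.2,.85,.1,.6,.2,.37); print("rod",nm,q.sum(), C[q&(C[...,2]>.31)].mean(0) if (q&(C[...,2]>.31)).sum() else 0)
    for w,b in dict(dish=(.25,.42,-.02,.15,.012,.03),beaker=(.45,.7,.05,.22,.03,.1),rack=(.5,.8,-.12,.08,.03,.12)).items():
        q=box(C,*b); print(w,q.sum(),C[q].mean(0) if q.sum() else 0, C[q].min(0) if q.sum() else 0,C[q].max(0) if q.sum() else 0)
# pot handle by dark mask in both views
for nm,f,C in(("top",T,PT),("scn",S,PS)):
    g=f["img"].max(2)<45
    q=g&box(C,.2,.8,.15,.6,.1,.225)
    n,l,st,c=cv2.connectedComponentsWithStats(q.astype(np.uint8))
    for i in range(1,n):
        if st[i,4]>12: print(nm,st[i],C[l==i].min(0).round(3),C[l==i].max(0).round(3),C[l==i].mean(0).round(3))
E
python3 m.py
```

```text
mat (array([0.54396431, 0.02160368]), np.float64(0.08270923218729329))
carrier top 991 ((507.7843017578125, -277.76708984375), (149.04171752929688, 264.2604675292969), 11.65652847290039)
board top 573 ((492.45172119140625, -205.7924346923828), (147.5360107421875, 58.45750045776367), 11.933948516845703)
bar top 56 ((568.2951049804688, 290.5625), (159.1953125, 12.508749961853027), 12.022860527038574) 0.21138658023081425
lid top 581 (array([0.54514394, 0.29021369]), np.float64(0.057015884110834573)) [0.5123848  0.25899572 0.17983392]
funnel/clamp top 1886 [0.54443793 0.28032518 0.29273313]
body top 437 [0.4358899  0.22836148 0.10017141] [0.64682746 0.31124146 0.16598004]
rod top 2019 [0.64218289 0.30493431 0.34388782]
dish 456 [0.3611666 0.0349099 0.0182807] [ 0.25987608 -0.00196132  0.01200464] [0.39750382 0.07081514 0.02905471]
beaker 161 [0.67888081 0.10663369 0.07194454] [0.66859621 0.07678029 0.03141137] [0.6997873  0.14140793 0.09570823]
rack 1129 [ 0.7326408  -0.03082398  0.0787932 ] [ 0.68877564 -0.10388087  0.03015966] [0.76498061 0.07995641 0.11891372]
carrier scn 1756 ((508.8
[... 820 characters left out ...]
35731 0.07292731 0.03035892] [0.69986046 0.14346964 0.09610172]
rack 2092 [ 0.74005393 -0.03940875  0.0772613 ] [ 0.68898848 -0.10600459  0.03006273] [0.76592762 0.07998837 0.11967444]
top [187 203  13  16  47] [0.638 0.3   0.102] [0.644 0.306 0.221] [0.641 0.302 0.162]
top [217 250  15  29  93] [0.487 0.226 0.101] [0.55  0.254 0.176] [0.514 0.235 0.132]
top [200 265   7   6  28] [0.49  0.268 0.175] [0.507 0.28  0.218] [0.496 0.274 0.208]
top [204 277  14  23 203] [0.436 0.259 0.104] [0.484 0.291 0.175] [0.46  0.272 0.149]
scn [365 157  31  14 168] [0.496 0.266 0.198] [0.568 0.281 0.22 ] [0.532 0.273 0.213]
scn [343 168  15  22 190] [0.441 0.262 0.111] [0.48  0.278 0.168] [0.456 0.27  0.141]
```

```bash
python3 - <<'E'
import cv2,numpy as np
a=cv2.imread("pics/top.png")[160:320,130:290]; b=cv2.imread("pics/scene.png")[90:270,320:480]
cv2.imwrite("pics/c.png",np.hstack([cv2.resize(a,(400,400),interpolation=2),cv2.resize(b,(400,450),interpolation=2)[:400]]))
E
```

```text
(no output)
```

View pics/c.png

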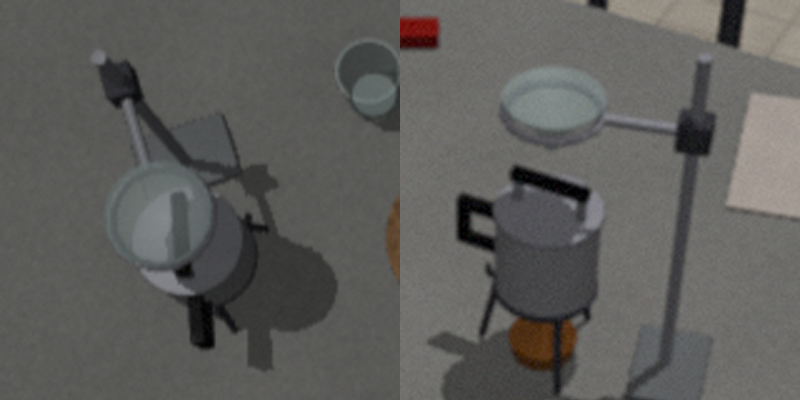

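The crop shows the pot under the funnel with its bar and side handle both pointing towards the robot (−x), and nothing in front of the bar on that side. I'll get the precise axes and the wrist camera mounting.

```bash
cat > m2.py <<'E'
exec(open("m.py").read().split("# mat")[0])
def line(P):
    c=P[:,:2].mean(0); mn=cv2.minAreaRect((P[:,:2]*1000).astype(np.float32)); vx=cv2.fitLine(P[:,:2].astype(np.float32),cv2.DIST_HUBER,0,.001,.001).ravel(); return c,mn,np.degrees(np.arctan2(vx[1],vx[0]))
g=S["img"].max(2)<60
# bar & handle: cast pixels of image masks
q=g&box(PS,.45,.62,.24,.31,.204,.222); print("bar",q.sum(),line(PS[q]))
q=(S["img"].max(2)<60)&box(PS,.42,.49,.24,.31,.148,.17); print("handle arm",q.sum(),line(PS[q]))
q=(T["img"].max(2)<60)&box(PT,.42,.49,.24,.31,.148,.17); print("handle armT",q.sum(),line(PT[q]))
for nm,C in(("T",PT),("S",PS)):
    q=box(C,.45,.60,.2,.36,.288,.308); 
    hull=cv2.convexHull((C[q][:,:2]*1000).astype(np.float32))[:,0]; print("ring",nm,q.sum(),circ(hull), cv2.minEnclosingCircle(hull))
    q=box(C,.6,.7,.25,.36,.31,.365); print("rod",C[q].mean(0),np.median(C[q],0))
    q=box(C,.44,.62,.2,.34,.1,.165)&~(C[...,0]<.482); print("body",circ(C[q]))
f=arm.grab_frame("wrist"); print(f["tool_from_camera"].round(3),f["fx"],arm.hold_point_z)
E
python3 m2.py
```

```text
bar 188 (array([0.53113384, 0.27291702]), ((530.094970703125, 275.0896911621094), (75.60401916503906, 16.318729400634766), 2.3095099925994873), np.float32(2.044405))
handle arm 94 (array([0.45720945, 0.26990217]), ((458.7380065917969, 272.4031066894531), (35.819190979003906, 17.68414306640625), 5.732055187225342), np.float32(1.2597623))
handle armT 155 (array([0.46082681, 0.27174091]), ((461.6197204589844, 267.8267822265625), (50.17251205444336, 46.67261505126953), 6.8647894859313965), np.float32(-6.9236293))
ring T 1218 (array([537.86504548, 279.58447943]), np.float64(51.04711996239935)) ((542.4393310546875, 279.8236083984375), 59.75941848754883)
rod [0.64218289 0.30493431 0.34388782] [0.64195469 0.30426682 0.34979932]
body (array([0.52822293, 0.27627522]), np.float64(0.04758237623623604))
ring S 921 (array([538.49226039, 279.22593469]), np.float64(51.55141563202978)) ((542.6998901367188, 280.20611572265625), 58.96820831298828)
rod [0.64622584 0.30324858 0.33934963] [0.64659946 0.3029056  0.33951027]
body (array([0.52935512, 0.27565746]), np.float64(0.04644741426592592))
[[ 0.001 -0.947 -0.32   0.083]
 [ 1.     0.001  0.001 -0.   ]
 [-0.001 -0.32   0.947 -0.142]
 [ 0.     0.     0.     1.   ]] 405.65419923570124 0.0187
```

Emit:
{"api": "play_rows", "payload": {"series": [[[0, -0.8, 0.4], [0, 0, 0]], [[0, -0.8, 0.4], [0, 0, 0]], [[0, -0.8, 0.4], [0, 0, 0]], [[0, -0.8, 0.4], [0, 0, 0]], [[0, -0.8, 0.4], [0, 0, 0]], [[0, -0.8, 0.4], [0, 0, 0]]], "grip": 60}}

```text
t: 0.75
ee_pos: [0.1279, 0.414, 0.2915]
orientation: [-0.368, -3.12, 0.001]
ft_force: [0.2, -0.4, -0.2]
gripper_width: 0.0603
grasp_force: 0.0
```

Emit:
{"api": "play_rows", "payload": {"series": [[[0.9, -0.45, -0.1], [0, 0, 0.137]], [[0.9, -0.45, -0.1], [0, 0, 0.137]], [[0.9, -0.45, -0.1], [0.005, -0.12, 0]], [[0.9, -0.45, -0.1], [0.005, -0.12, 0]], [[0.9, -0.45, -0.1], [0.005, -0.12, 0]], [[0.9, -0.45, -0.1], [0.005, -0.12, 0]], [[0.9, -0.45, -0.1], [0.005, -0.12, 0]]]}}

```text
t: 1.45
ee_pos: [0.2861, 0.3359, 0.2741]
orientation: [-0.051, 2.536, 0.019]
ft_force: [1.0, -0.7, 0.4]
gripper_width: 0.0604
grasp_force: 0.0
```

```bash
cat > st.py <<'E'
from h import *
s=arm.sense(); M=rot(s["orientation"])
print("t",round(s["t"],2),"q",s["joint_pos"].round(3),"p",s["ee_pos"].round(4),"w",round(s["gripper_width"],4),"f",s["ft_force"].round(1),round(float(s["grasp_force"]),1))
print("tilt",np.degrees(np.arccos(-M[2,2])).round(1),"zyaw",np.degrees(np.arctan2(M[1,2],M[0,2])).round(1),"xyaw",np.degrees(np.arctan2(M[1,0],M[0,0])).round(1),"y",M[:,1].round(3),"hold",(s["ee_pos"]-.0187*M[:,2]).round(4))
E
python3 st.py
```

```text
t 1.45 q [ 1.05  -0.138  1.996 -0.6    1.018 -0.308] p [0.2861 0.3359 0.2741] w 0.0604 f [ 1.  -0.7  0.4] 0.0
tilt 34.7 zyaw 2.5 xyaw -177.7 y [-0.041  0.999  0.002] hold [0.2755 0.3354 0.2895]
```

Emit:
{"api": "play_rows", "payload": {"series": [[[0.9, -0.45, 0], [0.005, -0.1, 0]], [[0.9, -0.45, 0], [0.005, -0.1, 0]], [[0.9, -0.45, 0], [0.005, -0.1, 0]], [[0.9, -0.45, 0], [0.005, -0.1, 0]], [[0.9, -0.45, 0], [0.005, -0.1, 0]], [[0, 0, 0], [0.0, -0.1, 0]]]}}

```text
t: 2.05
ee_pos: [0.4023, 0.2478, 0.3487]
orientation: [-0.069, 2.098, 0.066]
ft_force: [-0.1, 0.1, -0.2]
gripper_width: 0.06
grasp_force: 0.0
```

```bash
python3 st.py
```

```text
t 2.05 q [ 0.752 -0.3    2.131 -1.04   0.665 -0.243] p [0.4023 0.2478 0.3487] w 0.06 f [-0.1  0.1 -0.2] 0.0
tilt 59.8 zyaw 5.0 xyaw -177.5 y [-0.077  0.997  0.019] hold [0.3862 0.2464 0.3581]
```

Joint 4 limits a flat approach to the bar, so I'll take the side handle with about 30° of tilt. That keeps the gripper well clear of the funnel.

Emit:
{"api": "play_rows", "payload": {"series": [[[0, 0, 0], [0, 0.13, 0]], [[0, 0, 0], [0, 0.13, 0]], [[0, 0, -0.5], [0, 0.13, 0]], [[0, 0.2, -0.8], [0, 0.13, 0]], [[0, 0.2, -0.8], [0, 0, 0]], [[0, 0.2, -0.8], [0, 0, 0]], [[0, 0.2, -0.8], [0, 0, 0]]]}}

```text
t: 2.75
ee_pos: [0.4016, 0.2682, 0.2543]
orientation: [-0.054, 2.592, 0.086]
ft_force: [0.7, -0.0, -0.3]
gripper_width: 0.0599
grasp_force: 0.0
```

```bash
python3 st.py
```

```text
t 2.75 q [ 0.641 -0.098  1.991 -0.364  0.788 -0.773] p [0.4016 0.2682 0.2543] w 0.0599 f [ 0.7 -0.  -0.3] 0.0
tilt 31.6 zyaw 7.9 xyaw -178.6 y [-0.056  0.997  0.051] hold [0.3919 0.2668 0.2702]
```

Emit:
{"api": "play_rows", "payload": {"series": [[[0.3, 0.03, -0.6], [-0.026, 0, -0.008]], [[0.3, 0.03, -0.6], [-0.026, 0, -0.008]], [[0.3, 0.03, -0.6], [0, 0, 0]], [[0, 0, 0], [0, 0, 0]]], "grip": 45}}

```text
t: 3.15
ee_pos: [0.4238, 0.27, 0.2082]
orientation: [-0.053, 2.597, 0.01]
ft_force: [-0.3, 0.1, 0.5]
gripper_width: 0.0448
grasp_force: 0.0
```

```bash
python3 st.py; python3 - <<'E'
from h import *
s=arm.sense(); f=arm.grab_frame("wrist"); M=np.eye(4); M[:3,:3]=rot(s["orientation"]); M[:3,3]=s["ee_pos"]
W=M@f["tool_from_camera"]; f["attitude"]=W[:3,:3]; f["eye"]=W[:3,3]; P=cloud(f)
cv2.imwrite("pics/w1.png",f["img"][:,:,::-1])
q=(f["img"].max(2)<60)&(P[...,0]>.42)&(P[...,0]<.49)&(abs(P[...,1]-.27)<.03)&(P[...,2]>.15)&(P[...,2]<.168)
print(q.sum(),P[q].min(0),P[q].max(0),np.median(P[q],0),cv2.minAreaRect((P[q][:,:2]*1000).astype(np.float32)))
E
```

```text
t 3.15 q [ 0.637  0.022  1.989 -0.46   0.722 -0.688] p [0.4238 0.27   0.2082] w 0.0448 f [-0.3  0.1  0.5] 0.0
tilt 31.2 zyaw 2.0 xyaw -177.6 y [-0.04   0.999 -0.003] hold [0.4142 0.2697 0.2242]
1588 [0.43697626 0.26774219 0.15001948] [0.48191215 0.28287698 0.16218924] [0.45003474 0.27483177 0.16046215] ((459.4082946777344, 275.3169860839844), (44.84470748901367, 13.914224624633789), 1.8729450702667236)
```

View pics/w1.png

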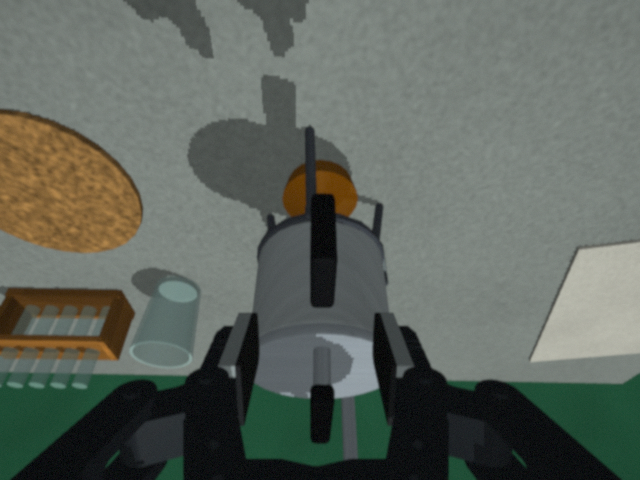

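The wrist view shows the handle centred between the open fingers at (322,250), with the bar below it at (320,400).

Emit:
{"api": "play_rows", "payload": {"series": [[[0.32, 0.03, -0.54], [0, 0, 0]], [[0.32, 0.03, -0.54], [0, 0, 0]], [[0.32, 0.03, -0.54], [0, 0, 0]], [[0.32, 0.03, -0.54], [0, 0, 0]], [[0.32, 0, -0.54], [0, 0, 0]], [[0, 0, 0], [0, 0, 0]], [[0, 0, 0], [0, 0, 0]]]}}

```text
t: 3.9
ee_pos: [0.464, 0.2735, 0.1437]
orientation: [-0.052, 2.593, 0.013]
ft_force: [-0.1, 0.6, 0.6]
gripper_width: 0.045
grasp_force: 0.0
```

Emit:
{"api": "play_rows", "payload": {"series": [[[0, 0, 0], [0, 0, 0]], [[0, 0, 0], [0, 0, 0]], [[0, 0, 0], [0, 0, 0]], [[0, 0, 0], [0, 0, 0]], [[0, 0, 0], [0, 0, 0]], [[0, 0, 0], [0, 0, 0]], [[0, 0, 0], [0, 0, 0]], [[0, 0, 0], [0, 0, 0]]], "grip": 5, "newtons": 110}}

```text
t: 4.7
ee_pos: [0.4642, 0.2739, 0.144]
orientation: [-0.053, 2.592, 0.015]
ft_force: [-5.5, -1.1, 7.9]
gripper_width: 0.0117
grasp_force: 108.0
```

```bash
python3 st.py
```

```text
t 4.7 q [ 0.589  0.193  1.973 -0.537  0.561 -0.624] p [0.4642 0.2739 0.144 ] w 0.0117 f [-5.5 -1.1  7.9] 108.0
tilt 31.5 zyaw 2.3 xyaw -177.7 y [-0.041  0.999 -0.   ] hold [0.4544 0.2735 0.1599]
```

Emit:
{"api": "play_rows", "payload": {"series": [[[0, 0, 0.12], [0, 0, 0]], [[0, 0, 0.12], [0, 0, 0]], [[0, 0, 0.12], [0, 0, 0]], [[0, 0, 0.12], [0, 0, 0]], [[0, 0, 0.12], [0, 0, 0]], [[0, 0, 0.12], [0, 0, 0]], [[0, 0, 0], [0, 0, 0]], [[0, 0, 0], [0, 0, 0]]]}}

```text
t: 5.5
ee_pos: [0.4641, 0.2734, 0.1607]
orientation: [-0.052, 2.594, 0.013]
ft_force: [0.4, 0.4, -4.3]
gripper_width: 0.0116
grasp_force: 107.5
```

```bash
python3 st.py; python3 - <<'E'
from h import *
f=arm.grab_frame("scene"); cv2.imwrite("pics/s2.png",cv2.resize(f["img"][90:270,280:480,::-1],(666,600),interpolation=2))
E
```

```text
t 5.5 q [ 0.588  0.165  1.958 -0.503  0.599 -0.664] p [0.4641 0.2734 0.1607] w 0.0116 f [ 0.4  0.4 -4.3] 107.5
tilt 31.4 zyaw 2.2 xyaw -177.7 y [-0.04   0.999 -0.001] hold [0.4543 0.273  0.1767]
```

View pics/s2.png

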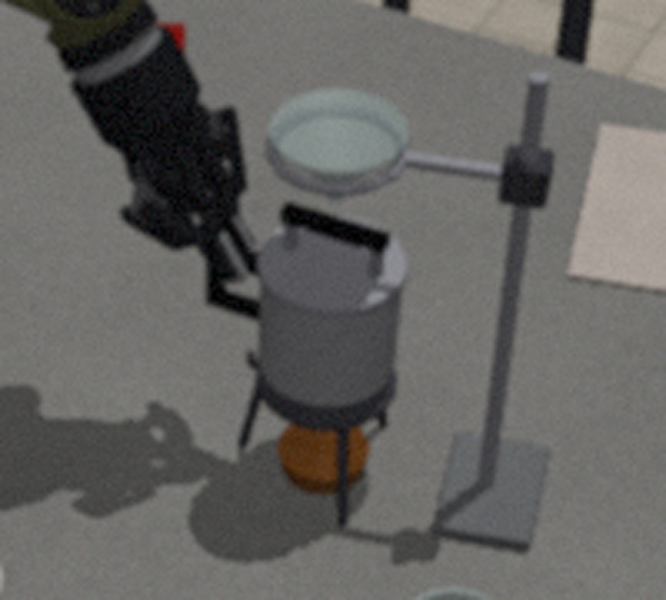

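The pot is held by its handle just above the tripod, roughly upright, with the bar at (335,225) below the funnel. I'll measure its tilt.

```bash
cat > pot.py <<'E'
import sys; from h import *
# dark bar points: python pot.py xc yc z(bar centre)
xc,yc,zc=map(float,sys.argv[1:4]); cam=sys.argv[4] if len(sys.argv)>4 else "scene"
f=arm.grab_frame(cam); C=cloud(f)
if len(sys.argv)>5: cv2.imwrite(sys.argv[5],f["img"][:,:,::-1])
q=(f["img"].max(2)<60)&(np.hypot(C[...,0]-xc,C[...,1]-yc)<.05)&(abs(C[...,2]-zc)<.017)
n,l,st,_=cv2.connectedComponentsWithStats(q.astype(np.uint8)); q=l==1+np.argmax(st[1:,4])
P=C[q]; r=cv2.minAreaRect((P[:,:2]*1000).astype(np.float32)); v=cv2.fitLine(P.astype(np.float32),cv2.DIST_HUBER,0,.001,.001).ravel()
print("bar n",q.sum(),"rect",r,"mean",P.mean(0).round(4),"dir",v[:3].round(3),"pitch deg",np.degrees(np.arcsin(v[2])).round(1))
L=(abs(C[...,2]-(zc-.028))<.02)&(np.hypot(C[...,0]-xc,C[...,1]-yc)<.045)&(f["img"].min(2)>75)
A=np.c_[C[L][:,:2],np.ones(L.sum())]; print("lid n",L.sum(),"slope",np.linalg.lstsq(A,C[L][:,2],rcond=None)[0].round(3),C[L].mean(0).round(4))
E
python3 pot.py 0.53 .275 .225
```

```text
bar n 197 rect ((531.863037109375, 272.36883544921875), (72.11223602294922, 17.155792236328125), 3.2427713871002197) mean [0.5322 0.2717 0.228 ] dir [ 0.999  0.046 -0.013] pitch deg -0.7
lid n 614 slope [-0.011  0.006  0.202] [0.5329 0.2643 0.1975]
```

Emit:
{"api": "play_rows", "payload": {"series": [[[-0.2, 0, 0.05], [0, 0, 0]], [[-0.4, 0, 0.05], [0, 0, 0]], [[-0.6, 0, 0], [0, 0, 0]], [[-0.6, 0, 0], [0, 0, 0]], [[-0.6, 0, 0], [0, 0, 0]], [[-0.6, 0, 0], [0, 0, 0]], [[-0.6, -0.2, 0], [0, 0, 0]], [[-0.4, -0.4, 0], [0, 0, 0]], [[-0.2, -0.6, 0], [0, 0, 0]], [[0, -0.6, 0], [0, 0, 0]], [[0, -0.6, 0], [0, 0, 0]], [[0, -0.6, 0], [0, 0, 0]]]}}

```text
t: 6.8
ee_pos: [0.3583, 0.1979, 0.1633]
orientation: [-0.053, 2.594, 0.014]
ft_force: [0.1, 0.3, -4.9]
gripper_width: 0.0113
grasp_force: 107.6
```

```bash
python3 st.py
```

```text
t 6.8 q [ 0.574 -0.146  2.266 -0.493  0.596 -0.686] p [0.3583 0.1979 0.1633] w 0.0113 f [ 0.1  0.3 -4.9] 107.6
tilt 31.4 zyaw 2.2 xyaw -177.7 y [-0.04   0.999 -0.001] hold [0.3486 0.1975 0.1793]
```

Emit:
{"api": "play_rows", "payload": {"series": [[[0.2, -0.6, 0], [0, 0, 0]], [[0.4, -0.6, 0], [0, 0, 0]], [[0.4, -0.6, 0], [0, 0, 0]], [[0.4, -0.6, 0], [0, 0, 0]], [[0.4, -0.6, 0], [0, 0, 0]], [[0.4, -0.6, 0], [0, 0, 0]], [[0.4, -0.6, -0.2], [0, 0, 0]], [[0.4, -0.6, -0.4], [0, 0, 0]], [[0.4, -0.6, -0.4], [0, 0, 0]], [[0.4, -0.6, -0.4], [0, 0, 0]], [[0.4, -0.6, -0.4], [0, 0, 0]], [[0.4, -0.4, -0.4], [0, 0, 0]]]}}

```text
t: 8.0
ee_pos: [0.4738, 0.0229, 0.1079]
orientation: [-0.052, 2.594, 0.013]
ft_force: [-0.4, -0.1, -4.6]
gripper_width: 0.0116
grasp_force: 107.7
```

```bash
python3 st.py; python3 pot.py 0.54 .023 .175 scene pics/s3.png
```

```text
t 8.0 q [-0.053  0.087  2.207  0.158  0.306 -1.802] p [0.4738 0.0229 0.1079] w 0.0116 f [-0.4 -0.1 -4.6] 107.7
tilt 31.3 zyaw 2.2 xyaw -177.7 y [-0.04   0.999 -0.001] hold [0.4641 0.0226 0.1239]
bar n 221 rect ((542.1693115234375, 22.53594207763672), (73.3868408203125, 14.344490051269531), 2.4828357696533203) mean [0.5426 0.0219 0.1761] dir [ 0.999  0.039 -0.003] pitch deg -0.2
lid n 901 slope [-0.022  0.025  0.156] [0.5425 0.0146 0.1445]
```

Emit:
{"api": "play_rows", "payload": {"series": [[[0.05, -0.03, -0.2], [0, 0, 0]], [[0.05, -0.03, -0.2], [0, 0, 0]], [[0, 0, -0.2], [0, 0, 0]], [[0, 0, -0.2], [0, 0, 0]], [[0, 0, -0.2], [0, 0, 0]], [[0, 0, -0.2], [0, 0, 0]], [[0, 0, -0.2], [0, 0, 0]], [[0, 0, -0.1], [0, 0, 0]], [[0, 0, -0.1], [0, 0, 0]], [[0, 0, 0], [0, 0, 0]]]}}

```text
t: 9.05
ee_pos: [0.4765, 0.0219, 0.068]
orientation: [-0.052, 2.594, 0.013]
ft_force: [-0.1, -0.1, -5.3]
gripper_width: 0.0117
grasp_force: 108.3
```

```bash
python3 st.py
```

```text
t 9.05 q [-0.056  0.189  2.222  0.26   0.191 -1.909] p [0.4765 0.0219 0.068 ] w 0.0117 f [-0.1 -0.1 -5.3] 108.3
tilt 31.3 zyaw 2.2 xyaw -177.7 y [-0.04   0.999 -0.001] hold [0.4668 0.0216 0.084 ]
```

Emit:
{"api": "play_rows", "payload": {"series": [[[0, 0, -0.06], [0, 0, 0]], [[0, 0, -0.06], [0, 0, 0]], [[0, 0, -0.06], [0, 0, 0]], [[0, 0, 0], [0, 0, 0]]]}}

```text
t: 9.45
ee_pos: [0.4765, 0.0219, 0.0636]
orientation: [-0.052, 2.594, 0.013]
ft_force: [0.5, 0.3, -5.1]
gripper_width: 0.0117
grasp_force: 108.3
```

Emit:
{"api": "play_rows", "payload": {"series": [[[0, 0, -0.04], [0, 0, 0]], [[0, 0, -0.04], [0, 0, 0]], [[0, 0, -0.04], [0, 0, 0]], [[0, 0, 0], [0, 0, 0]]]}}

```text
t: 9.85
ee_pos: [0.4772, 0.0219, 0.062]
orientation: [-0.052, 2.591, 0.013]
ft_force: [-14.1, -0.5, 18.4]
gripper_width: 0.0119
grasp_force: 111.9
```

Emit:
{"api": "play_rows", "payload": {"series": [[[0, 0, 0.04], [0, 0, 0]], [[0, 0, 0], [0, 0, 0]]]}}

```text
t: 10.05
ee_pos: [0.4769, 0.0219, 0.0621]
orientation: [-0.052, 2.593, 0.013]
ft_force: [-1.5, -1.0, -0.9]
gripper_width: 0.0116
grasp_force: 108.4
```

Emit:
{"api": "play_rows", "payload": {"series": [[[0, 0, 0], [0, 0, 0]], [[0, 0, 0], [0, 0, 0]], [[0, 0, 0], [0, 0, 0]], [[0, 0, 0], [0, 0, 0]], [[0, 0, 0], [0, 0, 0]], [[0, 0, 0], [0, 0, 0]]], "grip": 45, "newtons": 60}}

```text
t: 10.65
ee_pos: [0.4766, 0.0219, 0.0618]
orientation: [-0.052, 2.594, 0.013]
ft_force: [0.3, 0.3, -0.8]
gripper_width: 0.0447
grasp_force: 0.0
```

```bash
python3 st.py; python3 pot.py 0.543 .022 .126 scene pics/s4.png
```

```text
t 10.65 q [-0.056  0.206  2.225  0.288  0.173 -1.937] p [0.4766 0.0219 0.0618] w 0.0447 f [ 0.3  0.3 -0.8] 0.0
tilt 31.4 zyaw 2.2 xyaw -177.7 y [-0.04   0.999 -0.001] hold [0.4669 0.0216 0.0777]
bar n 206 rect ((544.0537109375, 22.05815315246582), (72.61204528808594, 13.329462051391602), 3.7255215644836426) mean [0.5444 0.0208 0.1311] dir [ 0.999  0.047 -0.007] pitch deg -0.4
lid n 902 slope [-0.024  0.047  0.112] [0.546  0.0136 0.0991]
```

View pics/s4.png

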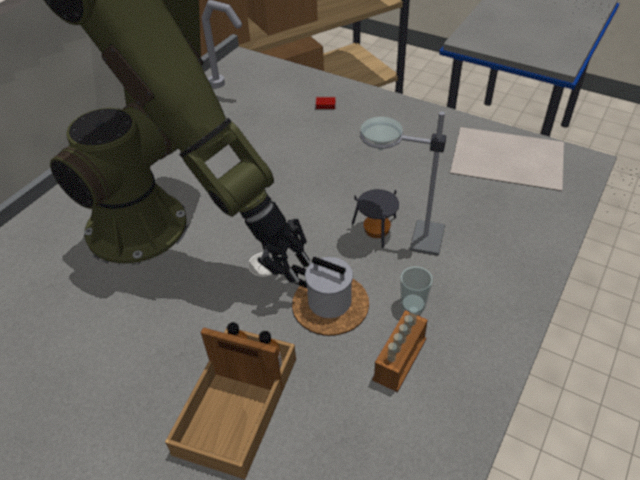

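The scene view shows the pot upright on the mat at (330,290), with the fingers open around the handle. The dish, beaker, rack and bottles are undisturbed. I'll retract along the tool axis, then bring the tool vertical.

Emit:
{"api": "play_rows", "payload": {"series": [[[-0.2, 0, 0.35], [0, 0, 0]], [[-0.4, 0, 0.7], [0, 0, 0]], [[-0.4, 0, 0.7], [0, 0, 0]], [[-0.4, 0, 0.7], [0, 0, 0]], [[-0.4, 0, 0.8], [0, 0, 0]], [[-0.3, 0, 0.8], [0, 0, 0]], [[0, 0, 0.8], [0, 0.11, 0]], [[0, 0, 0.6], [0, 0.11, 0]], [[0.4, 0, 0], [0, 0.11, 0]], [[0.4, 0, 0], [0, 0.11, 0]], [[0.4, 0, 0], [0, 0.108, 0]], [[0.4, 0, 0], [0, 0, 0]]]}}

```text
t: 11.9
ee_pos: [0.4654, 0.0219, 0.1976]
orientation: [0.054, -3.138, -0.031]
ft_force: [-0.1, -1.6, -0.1]
gripper_width: 0.0455
grasp_force: 0.0
```

```bash
python3 st.py
```

```text
t 11.9 q [-0.042  0.147  1.79   0.021  1.209 -1.655] p [0.4654 0.0219 0.1976] w 0.0455 f [-0.1 -1.6 -0.1] 0.0
tilt 1.2 zyaw 100.3 xyaw -178.0 y [-0.035  0.999  0.02 ] hold [0.4655 0.0216 0.2163]
```

Emit:
{"api": "play_rows", "payload": {"series": [[[0.6, 0, 0], [-0.02, 0, 0]], [[0.9, 0, 0], [0, 0, 0]], [[0.9, 0, 0], [0, 0, 0]], [[0.74, 0, 0], [0, 0, 0]], [[0, 0, 0], [0, 0, 0]], [[0, 0, 0], [0, 0, 0]]]}}

```text
t: 12.5
ee_pos: [0.5421, 0.022, 0.1976]
orientation: [0.055, -3.141, 0.0]
ft_force: [-1.9, 0.2, 0.7]
gripper_width: 0.0451
grasp_force: 0.0
```

```bash
python3 st.py; python3 - <<'E'
from h import *
s=arm.sense(); f=arm.grab_frame("wrist"); M=np.eye(4); M[:3,:3]=rot(s["orientation"]); M[:3,3]=s["ee_pos"]
W=M@f["tool_from_camera"]; f["attitude"]=W[:3,:3]; f["eye"]=W[:3,3]; P=cloud(f)
cv2.imwrite("pics/w2.png",f["img"][:,:,::-1])
q=(f["img"].max(2)<70)&(np.hypot(P[...,0]-.544,P[...,1]-.022)<.055)&(P[...,2]>.124)&(P[...,2]<.138)
print(q.sum(),cv2.minAreaRect((P[q][:,:2]*1000).astype(np.float32)),np.median(P[q],0))
E
```

```text
t 12.5 q [-0.027  0.313  1.584 -0.     1.245 -1.633] p [0.5421 0.022  0.1976] w 0.0451 f [-1.9  0.2  0.7] 0.0
tilt 0.0 zyaw -171.8 xyaw -178.0 y [-0.035  0.999 -0.   ] hold [0.5421 0.022  0.2163]
2828 ((541.9059448242188, 24.70139503479004), (74.6282958984375, 12.948911666870117), 2.4884634017944336) [0.53765942 0.02453411 0.13065115]
```

Emit:
{"api": "play_rows", "payload": {"series": [[[0, 0.04, -0.6], [0, 0, 0]], [[0, 0, -0.7], [0, 0, 0]], [[0, 0, -0.7], [0, 0, 0]], [[0, 0, -0.6], [0, 0, 0]], [[0, 0, -0.5], [0, 0, 0]], [[0, 0, -0.45], [0, 0, 0]], [[0, 0, 0], [0, 0, 0]], [[0, 0, 0], [0, 0, 0]]]}}

```text
t: 13.35
ee_pos: [0.5427, 0.023, 0.1096]
orientation: [0.054, -3.14, 0.0]
ft_force: [0.2, -0.4, 0.5]
gripper_width: 0.0449
grasp_force: 0.0
```

Emit:
{"api": "play_rows", "payload": {"series": [[[0, 0, 0], [0, 0, 0]], [[0, 0, 0], [0, 0, 0]], [[0, 0, 0], [0, 0, 0]], [[0, 0, 0], [0, 0, 0]], [[0, 0, 0], [0, 0, 0]], [[0, 0, 0], [0, 0, 0]], [[0, 0, 0], [0, 0, 0]]], "grip": 5, "newtons": 80}}

```text
t: 14.05
ee_pos: [0.543, 0.0232, 0.1099]
orientation: [-0.055, 3.141, 0.0]
ft_force: [-0.4, 3.9, 6.8]
gripper_width: 0.0117
grasp_force: 78.7
```

Emit:
{"api": "play_rows", "payload": {"series": [[[0, 0, 0.15], [0, 0, 0]], [[0, 0, 0.3], [0, 0, 0]], [[0, 0, 0.6], [0, 0, 0]], [[0, 0, 0.8], [0, 0, 0]], [[0, 0, 0.8], [0, 0, 0]], [[0, 0, 0.8], [0, 0, 0]], [[0, 0, 0.8], [0, 0, 0]], [[0, 0, 0.6], [0, 0, 0]], [[0, 0, 0.3], [0, 0, 0]], [[0, 0, 0], [0, 0, 0]]]}}

```text
t: 15.05
ee_pos: [0.5427, 0.0228, 0.2387]
orientation: [0.054, -3.141, 0.0]
ft_force: [-0.6, 0.5, -5.6]
gripper_width: 0.0115
grasp_force: 78.2
```

```bash
python3 st.py
```

```text
t 15.05 q [-0.025  0.279  1.53  -0.     1.332 -1.631] p [0.5427 0.0228 0.2387] w 0.0115 f [-0.6  0.5 -5.6] 78.2
tilt 0.0 zyaw -99.7 xyaw -178.0 y [-0.035  0.999 -0.   ] hold [0.5427 0.0228 0.2574]
```

Emit:
{"api": "play_rows", "payload": {"series": [[[0, 0, 0.6], [0, 0, -0.06]], [[0, -0.1, 0.7], [0, 0, -0.12]], [[-0.05, -0.3, 0.7], [0, 0, -0.12]], [[-0.05, -0.5, 0.2], [0, 0, -0.12]], [[-0.05, -0.7, 0], [0, 0, -0.12]], [[-0.05, -0.7, 0], [0, 0, -0.12]], [[-0.05, -0.7, 0], [0, 0, -0.12]], [[-0.05, -0.7, 0], [0, 0, -0.12]], [[-0.05, -0.7, 0], [0, 0, -0.12]], [[-0.05, -0.7, 0], [0, 0, -0.12]], [[-0.05, -0.7, 0], [0, 0, -0.12]], [[-0.05, -0.7, 0], [0, 0, -0.12]]]}}

```text
t: 16.25
ee_pos: [0.5297, -0.1402, 0.2917]
orientation: [-1.962, -2.45, 0.0]
ft_force: [0.7, 0.4, -4.3]
gripper_width: 0.0113
grasp_force: 78.4
```

Emit:
{"api": "play_rows", "payload": {"series": [[[-0.05, -0.8, 0], [0, 0, -0.018]], [[-0.05, -0.8, 0], [0, 0, 0]], [[-0.05, -0.8, 0], [0, 0, 0]], [[-0.05, -0.8, 0], [0, 0, 0]], [[-0.05, -0.8, 0], [0, 0, 0]], [[-0.05, -0.8, 0], [0, 0, 0]], [[-0.05, -0.8, 0], [0, 0, 0]], [[-0.02, -0.8, 0], [0, 0, 0]], [[0, -0.6, 0], [0, 0, 0]], [[0, -0.4, 0], [0, 0, 0]], [[0, -0.1, 0], [0, 0, 0]], [[0, 0, 0], [0, 0, 0]]]}}

```text
t: 17.45
ee_pos: [0.5209, -0.327, 0.2928]
orientation: [-1.979, -2.438, -0.001]
ft_force: [0.3, 0.2, -5.3]
gripper_width: 0.0115
grasp_force: 78.3
```

```bash
python3 st.py; python3 pot.py .52 -.337 .305 scene pics/s5.png;  python3 pot.py .52 -.337 .305 top
```

```text
t 17.45 q [-6.200e-01  4.140e-01  1.226e+00  1.000e-03  1.502e+00 -8.280e-01] p [ 0.5209 -0.327   0.2928] w 0.0115 f [ 0.3  0.2 -5.3] 78.3
tilt 0.1 zyaw 113.2 xyaw 101.9 y [ 0.979  0.206 -0.   ] hold [ 0.5209 -0.327   0.3115]
bar n 257 rect ((523.5107421875, -345.2060852050781), (22.63247299194336, 41.65330505371094), 37.54266357421875) mean [ 0.525  -0.347   0.3146] dir [-0.424  0.893  0.151] pitch deg 8.7
lid n 1550 slope [-0.028  0.072  0.321] [ 0.5278 -0.3441  0.2815]Traceback (most recent call last):
  File "pot.py", line 7, in <module>
    n,l,st,_=cv2.connectedComponentsWithStats(q.astype(np.uint8)); q=l==1+np.argmax(st[1:,4])
                                                                          ~~~~~~~~~^^^^^^^^^^
    return _wrapfunc(a, 'argmax', axis=axis, out=out, **kwds)
    return bound(*args, **kwds)
ValueError: attempt to get argmax of an empty sequence
```

View pics/s5.png

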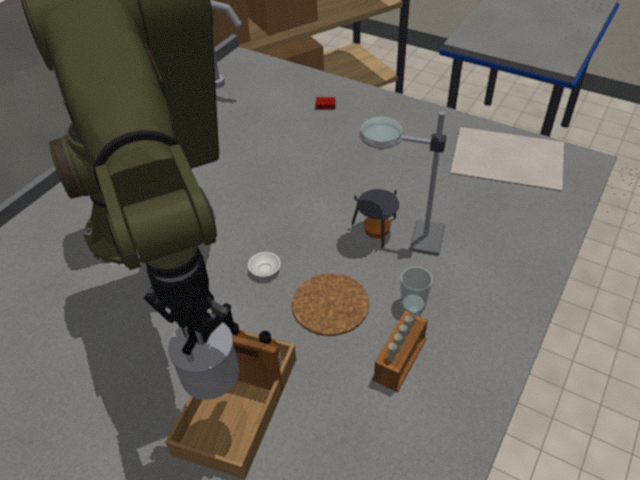

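The pot hangs upright over the empty bay at (203,360), with its handle side towards the board. I'll check its axis by fitting a circle to the body.

```bash
cat > body.py <<'E'
import sys; from h import *
from scipy.optimize import least_squares
x,y,z0,z1=map(float,sys.argv[1:5]); f=arm.grab_frame("scene"); C=cloud(f)
hs=cv2.cvtColor(f["img"],cv2.COLOR_RGB2HSV)
q=(np.hypot(C[...,0]-x,C[...,1]-y)<.062)&(C[...,2]>z0)&(C[...,2]<z1)&(hs[...,1]<70)&(hs[...,2]>65)
P=C[q]
g=lambda p:np.hypot(P[:,0]-p[0]-p[2]*(P[:,2]-z0),P[:,1]-p[1]-p[3]*(P[:,2]-z0))-.048
s=least_squares(g,[x,y,0,0],loss="soft_l1",f_scale=.001).x; print(q.sum(),"axis",s[:2].round(4),"lean",s[2:].round(3))
c=np.array([.5083,-.2776]); a=np.radians(101.9); d=s[:2]-c; print("carrier x,y",d@[np.cos(a),np.sin(a)],d@[-np.sin(a),np.cos(a)])
E
python3 body.py .521 -.327 .2 .265
```

```text
1352 axis [ 0.5212 -0.3262] lean [-0.008 -0.003]
carrier x,y -0.05017984354050389 -0.002621502335434506
```

Emit:
{"api": "play_rows", "payload": {"series": [[[0, -0.2, 0], [0, 0, 0]], [[0, -0.2, -0.2], [0, 0, 0]], [[0, 0, -0.5], [0, 0, 0]], [[0, 0, -0.6], [0, 0, 0]], [[0, 0, -0.6], [0, 0, 0]], [[0, 0, -0.6], [0, 0, 0]], [[0, 0, -0.6], [0, 0, 0]], [[0, 0, -0.6], [0, 0, 0]], [[0, 0, -0.5], [0, 0, 0]], [[0, 0, -0.3], [0, 0, 0]], [[0, 0, 0], [0, 0, 0]]]}}

```text
t: 18.7
ee_pos: [0.5205, -0.3369, 0.1792]
orientation: [-1.978, -2.437, -0.001]
ft_force: [0.2, 0.1, -4.4]
gripper_width: 0.0111
grasp_force: 78.3
```

```bash
python3 st.py; python3 body.py .521 -.337 .09 .155
```

```text
t 18.7 q [-6.340e-01  5.000e-01  1.366e+00  1.000e-03  1.278e+00 -8.410e-01] p [ 0.5205 -0.3369  0.1792] w 0.0111 f [ 0.2  0.1 -4.4] 78.3
tilt 0.2 zyaw 130.0 xyaw 101.9 y [ 0.979  0.206 -0.001] hold [ 0.5206 -0.3369  0.1979]
1052 axis [ 0.5207 -0.3364] lean [-0.01  -0.004]
carrier x,y -0.060061187738979 -5.5572736590646377e-05
```

Centred. Lowering 69 mm to the floor, slowly at the end.

Emit:
{"api": "play_rows", "payload": {"series": [[[0, 0, -0.3], [0, 0, 0]], [[0, 0, -0.4], [0, 0, 0]], [[0, 0, -0.4], [0, 0, 0]], [[0, 0, -0.4], [0, 0, 0]], [[0, 0, -0.3], [0, 0, 0]], [[0, 0, -0.25], [0, 0, 0]], [[0, 0, -0.2], [0, 0, 0]], [[0, 0, -0.15], [0, 0, 0]], [[0, 0, -0.1], [0, 0, 0]], [[0, 0, -0.1], [0, 0, 0]], [[0, 0, 0], [0, 0, 0]]]}}

```text
t: 19.85
ee_pos: [0.5208, -0.337, 0.1153]
orientation: [-1.979, -2.439, -0.001]
ft_force: [0.6, -0.4, -5.1]
gripper_width: 0.0115
grasp_force: 78.3
```

Emit:
{"api": "play_rows", "payload": {"series": [[[0, 0, -0.06], [0, 0, 0]], [[0, 0, -0.04], [0, 0, 0]], [[0, 0, 0], [0, 0, 0]], [[0, 0, 0], [0, 0, 0]]]}}

```text
t: 20.25
ee_pos: [0.5208, -0.3371, 0.1131]
orientation: [-1.979, -2.439, -0.001]
ft_force: [-0.1, -0.1, -5.5]
gripper_width: 0.0114
grasp_force: 78.3
```

Emit:
{"api": "play_rows", "payload": {"series": [[[0, 0, -0.04], [0, 0, 0]], [[0, 0, -0.04], [0, 0, 0]], [[0, 0, -0.03], [0, 0, 0]], [[0, 0, 0], [0, 0, 0]], [[0, 0, 0], [0, 0, 0]]]}}

```text
t: 20.75
ee_pos: [0.5209, -0.3371, 0.1103]
orientation: [-1.979, -2.439, -0.001]
ft_force: [0.5, -0.1, -4.9]
gripper_width: 0.0116
grasp_force: 78.3
```

Emit:
{"api": "play_rows", "payload": {"series": [[[0, 0, -0.02], [0, 0, 0]], [[0, 0, -0.02], [0, 0, 0]], [[0, 0, -0.02], [0, 0, 0]], [[0, 0, 0], [0, 0, 0]]]}}

```text
t: 21.15
ee_pos: [0.5215, -0.3372, 0.1097]
orientation: [1.979, 2.439, 0.002]
ft_force: [3.2, 2.6, 4.6]
gripper_width: 0.0116
grasp_force: 79.8
```

Emit:
{"api": "play_rows", "payload": {"series": [[[0, 0, 0], [0, 0, 0]], [[0, 0, 0], [0, 0, 0]], [[0, 0, 0], [0, 0, 0]], [[0, 0, 0], [0, 0, 0]], [[0, 0, 0], [0, 0, 0]], [[0, 0, 0], [0, 0, 0]]], "grip": 45}}

```text
t: 21.75
ee_pos: [0.5208, -0.3371, 0.1087]
orientation: [-1.979, -2.439, -0.001]
ft_force: [-0.4, 0.1, -1.0]
gripper_width: 0.0451
grasp_force: 0.0
```

Emit:
{"api": "play_rows", "payload": {"series": [[[0, 0, 0.3], [0, 0, 0]], [[0, 0, 0.6], [0, 0, 0]], [[0, 0, 0.8], [0, 0, 0]], [[0, 0, 0.8], [0, 0, 0]], [[0, 0, 0.8], [0, 0, 0]], [[0, 0, 0.8], [0, 0, 0]], [[0, 0, 0.8], [0, 0, 0]], [[0, 0, 0.5], [0, 0, 0]], [[0, 0, 0], [0, 0, 0]], [[0, 0, 0], [0, 0, 0]]]}}

```text
t: 22.75
ee_pos: [0.5207, -0.337, 0.2434]
orientation: [-1.979, -2.438, -0.001]
ft_force: [0.4, 0.4, -0.1]
gripper_width: 0.0449
grasp_force: 0.0
```

```bash
python3 st.py; python3 body.py .521 -.337 .06 .085; python3 pot.py .52 -.337 .126 scene pics/s6.png
```

```text
t 22.75 q [-6.340e-01  4.510e-01  1.287e+00  1.000e-03  1.405e+00 -8.410e-01] p [ 0.5207 -0.337   0.2434] w 0.0449 f [ 0.4  0.4 -0.1] 0.0
tilt 0.1 zyaw 116.9 xyaw 101.9 y [ 0.979  0.206 -0.   ] hold [ 0.5207 -0.337   0.2621]
366 axis [ 0.5212 -0.3369] lean [0.009 0.014]
carrier x,y -0.060656077426508144 -0.00035587981075718526
bar n 304 rect ((523.5159301757812, -337.6061096191406), (11.60875415802002, 75.48395538330078), 12.433623313903809) mean [ 0.5249 -0.3394  0.1311] dir [-0.214  0.977  0.01 ] pitch deg 0.6
lid n 1474 slope [-0.001  0.007  0.102] [ 0.5229 -0.3391  0.0994]
```

View pics/s6.png

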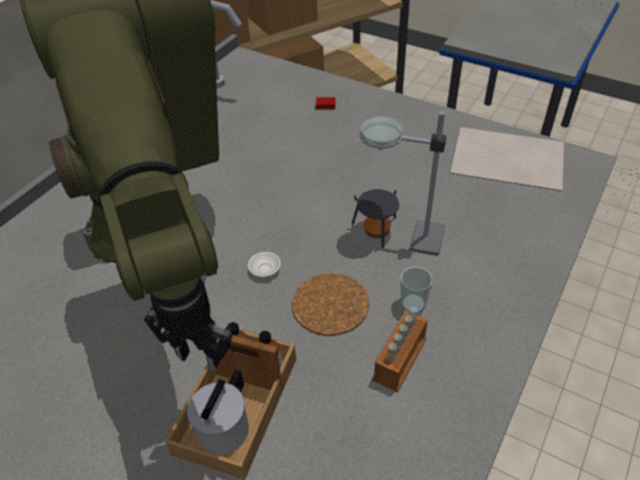

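The pot stands flat in the bay at (218,420), bar aligned with the carrier and handle towards the board. The gripper is clear above and everything else is in place, so I'm handing in.

```bash
python3 -c "
from cell import arm
print(arm.close_job())"
```

```text
the job is handed in; nothing more can be done
None
```

The job is handed in: the pot was set down and let go on the cork mat, then re-gripped and left upright in the carrier's empty bay with its handle towards the board. By my camera checks nothing else was moved, but the hand-in returned no verdict.

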